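# Hang the drive weight on a clock movement's torque lever

### The job

Put the clock movement on test: take the brass weight from among the weights on the bench, push the mouth of its hook onto the pin of the torque lever until the sprung orange latch snaps shut behind the pin, then let it down gently so that it hangs freely from the pin by the crown of its hook, and let go. Leave the lever at the angle where it was set, and do not disturb the other weights, the oil bottle or the screwdriver.

Things in the scene. Friction and masses are not known exactly. Their poses are not given: they have to be found in the camera images.
- knob (a point): middle of the black carrying knob on top of the brass weight's hook, best gripped from above: upright cylinder 18 mm across, 36 mm tall (18 mm above and below this point), on the weight's axis, 190 mm above its underside, on a short 10 mm neck. Axes as the weight's: z up, x the way the hook's mouth opens. Its lower end is 8 mm above the top of the hook's bar and 22 mm above the crown point
- brass_weight_center (a point): centre of the weight to hang, half-way up its brass part, a cylinder 44 mm across, 52 mm tall; with its hook one loose piece of 0.5 to 0.75 kg, 208 mm tall in all. z: up its axis; x: the way the hook's mouth opens; y: square to the hook's flat. A steel stem 12 mm across stands on it from 26 to 80 mm above this point, then the hook (9 mm round bar, x from -24 to +24 mm), then the knob
- hook_crown (a point): on the weight's axis, 124 mm above the brass body's centre: where the axis of the 8 mm pin lies when seated in the hook's crown. Axes as the weight's. Inside, the hook is 29 mm wide; its back is on the -x side, its tip hangs down on the +x side. When the pin is pushed in and then the weight is lowered, the latch swings shut under the pin once it is about 6 mm below this point
- hook_mouth (a point): middle of the hook's mouth, 13 mm forward (+x) of the weight's axis, 25 mm below the crown point. The mouth is 18 mm high, from the latch's pivot to the tip's end. To hook on, the pin comes in level along the hook's -x, pushing the latch in, until it is on the weight's axis 25 mm below the crown point (2 mm further the latch meets its stop); then lower the weight
- latch (a joint): the orange sprung latch of the hook, a tongue 29 mm long, 9 mm wide, pivoted 8 mm forward of the weight's axis and 86 mm above the brass body's centre: 0 shut (against the inside of the tip), grows as it is pushed into the hook, stop at 1.15 rad; pushing it in takes about 3 N on the pin, and its spring shuts it by itself
- pin (a point): middle of the lever's level steel pin, 8 mm across, 24 mm free between the lever's face (12 mm towards +x) and a brass end collar 14 mm across, 4 mm thick (12 mm towards -x, the stand's front). Axes as the lever's: the pin lies along x; -y points from the arbor to the lever's free end. The lever's bar (8 x 14 mm) runs 120 mm to +y. Free space below, in front and to -y of the pin
- lever (a joint): angle of the torque lever on the movement's winding arbor: 0 level, positive with the pin end raised, up to 0.5 rad either way. Stiff: it stays where it is set and carries the weight without moving, but about 18 N up or down at the pin will turn it
- stand: movement test stand, fixed: green base plate 200 x 270 x 12 mm, two uprights 22 mm square 124 mm apart, a wooden seat, and on it a brass clock movement 65 x 120 x 120 mm, top at 310 mm, with the lever on its front. Origin under the middle of the base, z up, front towards -x, lever out to -y. The lever's arbor is 55 mm in front of the origin, 250 mm up
- steel_weight_center (a point): centre of the bare steel weight's body, 44 mm in diameter and 40 mm tall, with the same stem, hook and knob, 196 mm tall in all, loose: leave alone
- black_weight_center (a point): centre of the black weight's body, 38 mm in diameter and 50 mm tall, with the same stem, hook and knob, 206 mm tall in all, loose: leave alone
- oil_bottle_center (a point): centre of a small amber oil bottle, 34 mm in diameter and 85 mm tall, loose: leave alone
- screwdriver_center (a point): middle of a screwdriver with a yellow handle lying on the bench, 170 mm long along its x axis, handle 26 mm thick at the -x end, loose: leave alone
- key_block: wooden block 55 x 100 x 35 mm, fixed, with three upright let-down keys (red, blue and green handles) 123 mm tall in all, in a row along its y axis. Origin under its middle, z up
Not all that is in view belongs to the job. Leave any blue, green or red look-alike of the part that bears knob alone.

How it is judged:
On the way, in this order (a step that is already met when the one before it is completed fails the run):
1. the brass weight is lifted clear of the bench (height (world z) of brass_weight_center above 0.06 m and value of joint latch below 0.15 rad and distance between pin and hook_crown above 0.035 m), for 0.1 s.
2. the pin pushes the latch in and enters the mouth of the hook (value of joint latch above 0.4 rad and contact force between latch and lever above 0.3 N and horizontal distance between pin and hook_crown below 0.03 m), for 0.02 s.
3. the latch has flipped shut with the pin behind it, in the hook (value of joint latch below 0.15 rad and z of pin in the frame of hook_crown between -0.012 and 0.006 m and x of pin in the frame of hook_crown between -0.012 and 0.012 m and x of hook_crown in the frame of pin between -0.015 and 0.015 m), for 0.1 s.
At the end, for the whole second after the job is handed in: The released brass weight hangs upright and still, clear of the bench, pin seated in the crown of its hook (within 5 mm in height, 10 mm fore and aft), latch shut (under 0.12 rad); pin within 12 mm of where it was, other weights, bottle and screwdriver within 30 mm of where they were (value of joint latch below 0.12 rad and z of pin in the frame of hook_crown between -0.005 and 0.005 m and x of pin in the frame of hook_crown between -0.01 and 0.01 m and x of hook_crown in the frame of pin between -0.015 and 0.015 m and angle between brass_weight_center's own z axis and vertical below 0.2 rad and linear speed of brass_weight below 0.06 m/s and height (world z) of brass_weight_center above 0.06 m and distance of pin from where it was at the start of the episode below 0.012 m and distance of each of steel_weight_center, black_weight_center, oil_bottle_center, screwdriver_center from where it was at the start of the episode below 0.03 m); the robot touches nothing.
It fails at once if the lever is forced from its setting (pin moved more than 15 mm) (distance of pin from where it was at the start of the episode above 0.015 m).
It fails at once if the hook is rammed against the lever or its pin (more than 30 N between weight and lever) (contact force between brass_weight and lever above 30 N).
It fails at once if the weight is dropped onto the pin instead of being let down (faster than 0.35 m/s with the pin in the crown of the hook) (distance between pin and hook_crown below 0.022 m and linear speed of brass_weight above 0.35 m/s).
It fails at once if a bystander is disturbed (one of the other weights, the bottle or the screwdriver moved more than 30 mm) (distance of any of steel_weight_center, black_weight_center, oil_bottle_center, screwdriver_center from where it was at the start of the episode above 0.03 m).
It also fails if it takes over 59 s, if anything falls off the work surface, if the arm or the gripper's body presses on something with over 40 N, if the wrist force passes 120 N, or if a joint passes its speed limit or range.

### The arm

A 6-joint arm with a two-finger parallel gripper is mounted at the origin on the work surface. World frame = base frame: x ahead of the robot, y to its left, z up, the work surface at z = 0. Lengths are in m, angles in rad, forces in N, time in s.
With the tool pointing down it reaches from about 0.325 to 0.925 m from the base axis. Payload 3.1 kg.
Tool frame: the origin (TCP) lies on the front face of the gripper's body, between the roots of the fingers; the fingertips stand 73 mm ahead of it and the grasp point (between the pads) lies 54 mm ahead of it; z points along the fingers, y is the line along which they close (so a half turn about z gives the same grasp; the last joint's range is limited). The gripper opens to 85 mm and grips with 20 to 120 N. Pads are 22 mm wide; open, the fingers measure 114 mm over their backs; the gripper's body (76 mm by 85 mm) begins 54 mm behind the grasp point. The pads swing forward as they close: fully open they stand 13 mm farther back than shut.
Start: joints at [-1.251, 0.217, 1.613, -0, 1.311, -0.112], TCP at [0.262, -0.568, 0.304] pointing down, gripper open.
Joint ranges: [-2.75, 2.75], [-0.78, 2.1], [0.31, 2.55], [-1.13, 4.27], [0.13, 2.63], [-2.58, 2.58]. Speed limits (rad/s): [2.79, 2.79, 3.14, 3.14, 3.14, 3.14].

### API

Orientations are given as a unit quaternion [x, y, z, w].
In Python, from station import robot, imaging, ticket gives the robot as it stands. The module is installed in compiled form; this text tells all that it offers.
- The arm moves only by the shell command python3 -m crank 'ROWS'. ROWS is JSON, a list of rows, each an object of numbers: "ax", "ay", "az": the turn, a rotation vector about the world's x, y, z in degrees; "x", "y", "z": the shift along the world's x, y, z in m; "grip": the closure, from 0 (fully open) to 1 (shut). A call has 1 to 10 rows; each row shifts and turns the commanded pose from where the row before left it; what a row does not reach is not made up. A row lasts 1/12 s, in which the tool goes at most 41.7 mm and 7.16 degrees, less where a joint would pass 70% of its speed; a pose out of reach is approached as far as the arm can. A call is refused whole if a number of a shift passes 0.0417 or a number of a turn 7.16, either way. A call with a gripper value outside its range is refused whole. The fingers move at their own pace and stop on an object; the grip force is fixed at half the most. Time passes only in rows, so rows that do not move let the fingers close. It gives the time, the measured TCP pose, the force, the opening and the grip force at its end, in the units of the state.
- robot.get_state(): the state, without advancing time (a new reading comes with each control period).
- imaging.get_image(name): name is "side" or "top"; returns a dict with "img" (400x640x3 uint8, blue, green, red), "camera_matrix" (3x3 intrinsics, pixels), "k1" (the pictures are not rectified: a ray, as slopes to the right and down, at radius r is drawn at 1 + k1 r^2 times it, then the intrinsics apply), "world_from_camera" (4x4, takes a point from camera to world coordinates). Camera axes: x right, y up, looking along -z (the intrinsics and any distortion apply to the point x, -y, -z); pixel columns grow to the right and rows downward; lengths in m; the calibration is good to about 2 mm. A picture is of the moment at which its call begins. There is no depth.
- ticket.sign_off(): hands the job in; it is judged then, once.
The state is a dict: "time_s": time; "joint_pos": joint angles; "joint_vel": joint speeds; "tau": joint torques, N m; "ee_pos": TCP position; "tool_rot": TCP orientation; "force": force on the tool from outside, world axes, zero at the start; "wrist_torque": the same for the moment, N m; "gripper_width": finger opening in m; "finger_force": force on a finger pad.
Only numpy, scipy, OpenCV 4.12 (cv2) and the standard library are available. Lean on these libraries where they do the work, as an engineer would, in place of code of your own. Each camera call takes 0.05 s, during which the arm holds its last target. There are 200 camera calls.

## Working session

There is one attempt and no reset: what is moved stays moved. The work goes in short steps, Python scripts to look and compute and a shell command to move; the robot and the scene stay as the last step left them, time stands still between calls to the robot, and variables do not carry over. Pictures are saved under pics/ and viewed, at most 10 in all, crops included, and the job is handed in when it is done.

```bash
mkdir -p pics; cat > h.py <<'E'
import numpy as np, cv2
from station import robot, imaging, ticket
def get(n):
    return imaging.get_image(n)
def ray(c,px):
    K=np.array(c["camera_matrix"],float);T=np.array(c["world_from_camera"])
    d=cv2.undistortPoints(np.array([[px]],float),K,np.array([c["k1"],0,0,0.]))[0,0]
    return T[:3,3],T[:3,:3]@np.array([d[0],-d[1],-1])
def onz(c,px,z):
    o,d=ray(c,px);return o+d*(z-o[2])/d[2]
def cross(c1,p1,c2,p2):
    o1,d1=ray(c1,p1);o2,d2=ray(c2,p2)
    s=np.linalg.lstsq(np.stack([d1,-d2],1),o2-o1,rcond=None)[0]
    a=o1+s[0]*d1;b=o2+s[1]*d2
    return (a+b)/2,np.linalg.norm(a-b)
def proj(c,P):
    T=np.linalg.inv(np.array(c["world_from_camera"]));p=T[:3,:3]@np.array(P)+T[:3,3]
    x,y=p[0]/-p[2],-p[1]/-p[2];s=1+c["k1"]*(x*x+y*y);K=np.array(c["camera_matrix"])
    return (K@[x*s,y*s,1])[:2]
E
python3 - <<'E'
from h import *
for n in("side","top"):
    c=get(n);cv2.imwrite(f"pics/{n}0.png",c["img"]);print(n,np.round(c["world_from_camera"],3).tolist(),c["camera_matrix"],c["k1"])
s=robot.get_state();print(s["ee_pos"],s["tool_rot"],s["time_s"],s["gripper_width"])
E
```

```text
side [[-0.98, 0.12, -0.16, 0.341], [-0.199, -0.647, 0.736, 0.878], [-0.015, 0.753, 0.658, 0.931], [0.0, 0.0, 0.0, 1.0]] [[444.1171118    0.         320.49453505]
 [  0.         444.1171118  206.69074252]
 [  0.           0.           1.        ]] -0.013205683867072854
top [[-0.01, 0.992, -0.125, 0.401], [-1.0, -0.01, 0.005, 0.019], [0.004, 0.125, 0.992, 1.255], [0.0, 0.0, 0.0, 1.0]] [[485.59799848   0.         326.87717328]
 [  0.         485.59799848 204.17556042]
 [  0.           0.           1.        ]] -0.07692640454600398
[ 0.26139203 -0.56706889  0.30269463] [ 9.76787164e-01  2.14209288e-01 -9.48658380e-05 -1.09921473e-03] 0.1 0.0857898826493868
```

View pics/side0.png

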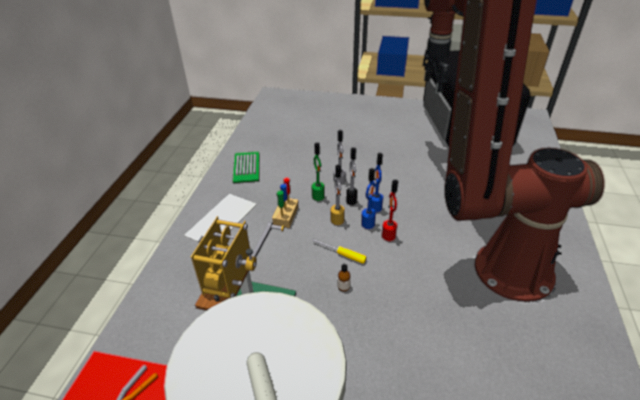

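View pics/top0.png

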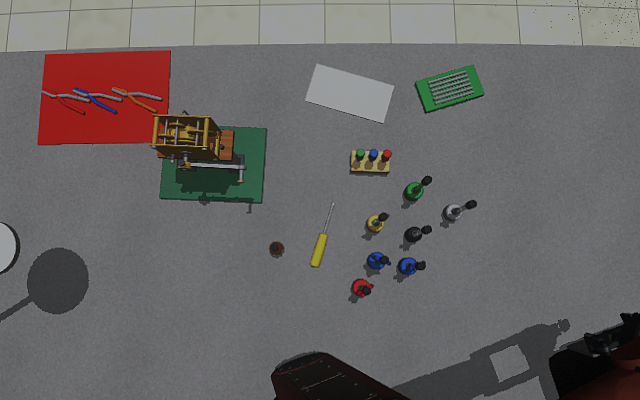

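```bash
python3 - <<'E'
from h import *
s=cv2.imread("pics/side0.png");t=cv2.imread("pics/top0.png")
def cr(i,x,y,w,h): return cv2.resize(i[y:y+h,x:x+w],(400,300),interpolation=cv2.INTER_CUBIC)
cv2.imwrite("pics/c1.png",np.vstack([np.hstack([cr(s,300,140,120,90),cr(t,350,195,80,60)]),np.hstack([cr(s,220,195,120,90),cr(t,170,130,100,75)])]))
E
```

```text
(no output)
```

View pics/c1.png

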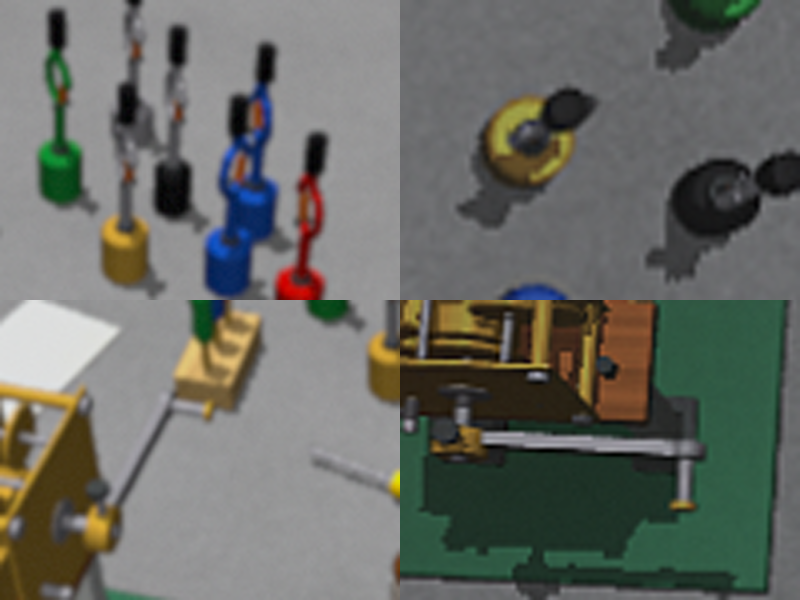

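```bash
python3 - <<'E'
from h import *
s=get("side");t=get("top")
print("knob",cross(s,(338,171),t,(383.2,217)), onz(t,(383.2,217),.19))
print("collar",cross(s,(282.7,227.7),t,(240.8,181.5)))
print("leverend",cross(s,(271.5,225),t,(242.5,167.5)))
h=cv2.cvtColor(t["img"],cv2.COLOR_BGR2HSV)
def blob(c,lo,hi,box):
    h=cv2.cvtColor(c["img"],cv2.COLOR_BGR2HSV);m=cv2.inRange(h,lo,hi);x0,y0,x1,y1=box
    k=np.zeros_like(m);k[y0:y1,x0:x1]=m[y0:y1,x0:x1];return k
g=blob(t,(60,60,20),(95,255,255),(150,120,280,210))
r=cv2.minAreaRect(cv2.findNonZero(g));bp=cv2.boxPoints(r)
print("base corners",[onz(t,p,.012).round(3).tolist() for p in bp])
m=blob(t,(15,90,60),(35,255,255),(360,205,395,245));print("brass top box",cv2.boundingRect(m))
m2=blob(s,(10,90,60),(35,255,255),(322,195,350,232));x=cv2.boundingRect(m2);print("brass side",x)
for n,c,b in(("side",s,(325,150,350,200)),("top",t,(372,208,394,232))):
    m=blob(c,(3,120,60),(14,255,255),b);p=np.argwhere(m)[:,::-1];print(n,"orange",len(p),p.mean(0) if len(p) else 0)
    k=cv2.inRange(c["img"],(0,0,0),(45,45,45));q=np.argwhere(k[b[1]:b[3],b[0]:b[2]])[:,::-1]+b[:2];print("black",len(q),q.mean(0),q.min(0),q.max(0))
x0,y0=318,155
a=cv2.resize(s["img"][155:230,318:358],(400,600)[:2],interpolation=cv2.INTER_CUBIC) 
b=cv2.resize(t["img"][205:243,360:398],(400,400),interpolation=cv2.INTER_CUBIC)
cv2.imwrite("pics/c2.png",np.hstack([cv2.resize(a,(320,600)),cv2.copyMakeBorder(b,0,200,0,0,cv2.BORDER_CONSTANT)]))
E
```

```text
knob (array([ 0.50454746, -0.11120524,  0.18855373]), np.float64(0.0024757957206975783)) [ 0.50564357 -0.1109196   0.19      ]
collar (array([0.57759187, 0.19447021, 0.24443905]), np.float64(0.002074256790919681))
leverend (array([0.60611404, 0.19090347, 0.24484355]), np.float64(0.004995340795164586))
base corners [[0.579, 0.448, 0.012], [0.78, 0.446, 0.012], [0.762, 0.17, 0.012], [0.563, 0.178, 0.012]]
brass top box (367, 214, 18, 18)
brass side (330, 205, 15, 20)
side orange 11 [339.54545455 171.90909091]
black 87 [341.34482759 179.10344828] [335 165] [349 199]
top orange 0 0
black 73 [381.45205479 217.95890411] [372 213] [387 231]
```

View pics/c2.png

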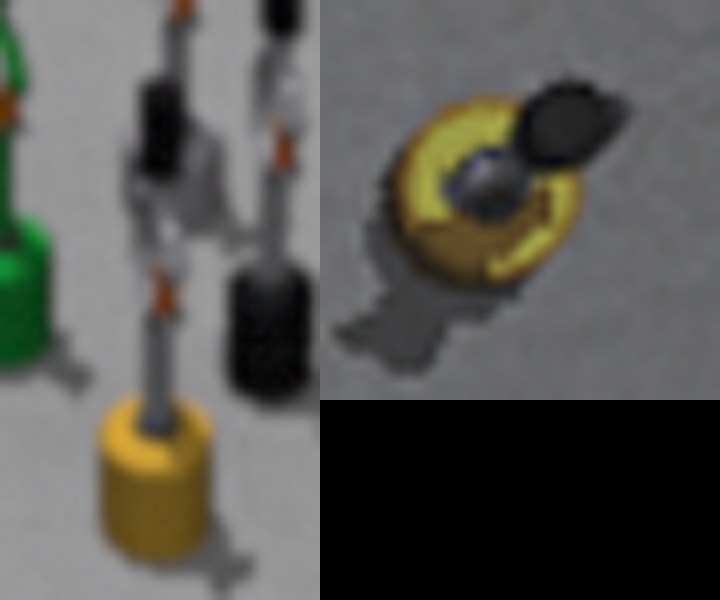

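```bash
python3 - <<'E'
from h import *
from scipy.spatial.transform import Rotation as R
s=get("side");t=get("top")
A=np.array([.5046,-.1112])
# axis from body top view: brass top ring center px and knob
print("body top centre", onz(t,(376,222.7),.05), "side body", cross(s,(337.3,210.5),t,(376,223)))
h=cv2.cvtColor(s["img"],cv2.COLOR_BGR2HSV);m=cv2.inRange(h,(2,130,60),(13,255,255));m[:186]=0;m[200:]=0;m[:,:330]=0;m[:,346:]=0
p=np.argwhere(m)[:,::-1];print(p.tolist());o=p.mean(0)
print("axis px", [proj(s,(*A,z)).round(1).tolist() for z in(.052,.112,.1265,.14,.172,.208)])
for z in(.12,.1265,.133):
    q=onz(s,o,z);print(z,q,(q[:2]-A)*1000,np.degrees(np.arctan2(*(q[:2]-A)[::-1])))
for n,px in dict(black=(427,230),blue1=(384.5,261),blue2=(420,266),green=(427,181),steel=(471,204.5),red=(367,291)).items(): print(n,onz(t,px,.19)[:2],np.linalg.norm(onz(t,px,.19)[:2]-A))
st=robot.get_state();print(R.from_quat(st["tool_rot"]).as_matrix().round(3).tolist())
E
```

```text
body top centre [ 0.50526793 -0.10964315  0.05      ] side body (array([ 0.50448536, -0.11064025,  0.04113949]), np.float64(0.0015834119763966973))
[[338, 191], [338, 192], [339, 192], [338, 193]]
axis px [[337.1, 207.6], [337.3, 192.1], [337.3, 188.3], [337.4, 184.6], [337.5, 175.7], [337.6, 165.3]]
0.12 [ 0.50033217 -0.1026909   0.12      ] [-4.26783155  8.50910263] 116.63654413069484
0.1265 [ 0.49905581 -0.09483073  0.1265    ] [-5.54418544 16.36927031] 108.71096912037325
0.133 [ 0.49777946 -0.08697056  0.133     ] [-6.82053933 24.22943799] 105.72180692355127
black [ 0.47581905 -0.20709105] 0.10011711717904195
blue1 [ 0.40911208 -0.11147851] 0.09548833033555432
blue2 [ 0.39720767 -0.18905211] 0.13264261026690644
green [ 0.58530688 -0.21105951] 0.12839596417988916
steel [ 0.53146346 -0.30798059] 0.19860575403373337
red [ 0.34481802 -0.07199225] 0.1645221211229281
[[0.908, 0.418, -0.0], [0.418, -0.908, 0.001], [0.0, -0.001, -1.0]]
```

The enlarged crop confirms it. The candidates are brass (side 337,214), black (352,195), steel (339,175), green (317,190), blue (369,217 and 376,203) and red (390,230). Only the first has a brass-coloured body with a bare steel hook, so I'm moving above that one.

```bash
r='{"x":0.0174,"y":0.0326}'; python3 -m crank '[{"x":0.0174,"y":0.0326},{"x":0.0174,"y":0.0326},{"x":0.0174,"y":0.0326},{"x":0.0174,"y":0.0326},{"x":0.0174,"y":0.0326},{"x":0.0174,"y":0.0326},{"x":0.0174,"y":0.0326},{"x":0.0174,"y":0.0326},{"x":0.0174,"y":0.0326},{"x":0.0174,"y":0.0326}]'; python3 -m crank '[{"x":0.0174,"y":0.0326},{"x":0.0174,"y":0.0326},{"x":0.0174,"y":0.0326},{"x":0.0174,"y":0.0326},{},{}]'
```

```text
validation failed for argument at $[0]...
validation failed for argument at $[0]...
```

```bash
python3 -m crank '[{"ax":0,"ay":0,"az":0,"x":0.0174,"y":0.0326,"z":0,"grip":0}]'; python3 -m crank --help | head -20
```

```text
time_s: 0.38
ee_pos: [0.2767, -0.5389, 0.3039]
tool_rot: [0.977, 0.212, -0.001, 0.002]
force: [1.0, -0.1, 1.1]
gripper_width: 0.0852
finger_force: 0.0invalid input: not JSON, or not a number
```

```bash
python3 -m crank '[{"ax":0,"ay":0,"az":0,"x":0.0174,"y":0.0326,"z":0,"grip":0},{"ax":0,"ay":0,"az":0,"x":0.0174,"y":0.0326,"z":0,"grip":0},{"ax":0,"ay":0,"az":0,"x":0.0174,"y":0.0326,"z":0,"grip":0},{"ax":0,"ay":0,"az":0,"x":0.0174,"y":0.0326,"z":0,"grip":0},{"ax":0,"ay":0,"az":0,"x":0.0174,"y":0.0326,"z":0,"grip":0},{"ax":0,"ay":0,"az":0,"x":0.0174,"y":0.0326,"z":0,"grip":0},{"ax":0,"ay":0,"az":0,"x":0.0174,"y":0.0326,"z":0,"grip":0},{"ax":0,"ay":0,"az":0,"x":0.0174,"y":0.0326,"z":0,"grip":0},{"ax":0,"ay":0,"az":0,"x":0.0174,"y":0.0326,"z":0,"grip":0},{"ax":0,"ay":0,"az":0,"x":0.0174,"y":0.0326,"z":0,"grip":0}]'; python3 -m crank '[{"ax":0,"ay":0,"az":0,"x":0.0174,"y":0.0326,"z":0,"grip":0},{"ax":0,"ay":0,"az":0,"x":0.0174,"y":0.0326,"z":0,"grip":0},{"ax":0,"ay":0,"az":0,"x":0.0174,"y":0.0326,"z":0,"grip":0},{"ax":0,"ay":0,"az":0,"x":0,"y":0,"z":0,"grip":0},{"ax":0,"ay":0,"az":0,"x":0,"y":0,"z":0,"grip":0}]'
```

```text
time_s: 1.22
ee_pos: [0.4535, -0.2073, 0.3042]
tool_rot: [0.977, 0.214, 0.0, 0.0]
force: [0.9, -0.4, -1.2]
gripper_width: 0.0855
finger_force: 0.0
time_s: 1.63
ee_pos: [0.5057, -0.1095, 0.3039]
tool_rot: [0.976, 0.216, -0.0, 0.0]
force: [-0.9, 0.0, -1.3]
gripper_width: 0.085
finger_force: 0.0
```

```bash
python3 -m crank '[{"ax":0,"ay":0,"az":0,"x":-0.0005,"y":-0.0015,"z":-0.02,"grip":0},{"ax":0,"ay":0,"az":0,"x":0,"y":0,"z":-0.02,"grip":0},{"ax":0,"ay":0,"az":0,"x":0,"y":0,"z":-0.018,"grip":0},{"ax":0,"ay":0,"az":0,"x":0,"y":0,"z":0,"grip":0.4},{"ax":0,"ay":0,"az":0,"x":0,"y":0,"z":0,"grip":0.6},{"ax":0,"ay":0,"az":0,"x":0,"y":0,"z":0,"grip":0.75},{"ax":0,"ay":0,"az":0,"x":0,"y":0,"z":0,"grip":1},{"ax":0,"ay":0,"az":0,"x":0,"y":0,"z":0,"grip":1},{"ax":0,"ay":0,"az":0,"x":0,"y":0,"z":0,"grip":1},{"ax":0,"ay":0,"az":0,"x":0,"y":0,"z":0,"grip":1}]';python3 -m crank '[{"ax":0,"ay":0,"az":0,"x":0,"y":0,"z":0,"grip":1},{"ax":0,"ay":0,"az":0,"x":0,"y":0,"z":0,"grip":1},{"ax":0,"ay":0,"az":0,"x":0,"y":0,"z":0,"grip":1},{"ax":0,"ay":0,"az":0,"x":0,"y":0,"z":0,"grip":1}]'
```

```text
time_s: 2.47
ee_pos: [0.5051, -0.1122, 0.2475]
tool_rot: [0.977, 0.214, 0.001, -0.001]
force: [-1.9, 3.6, 5.7]
gripper_width: 0.0165
finger_force: 58.4
time_s: 2.8
ee_pos: [0.5052, -0.1121, 0.2475]
tool_rot: [0.977, 0.214, 0.001, -0.001]
force: [-2.3, 3.1, 5.7]
gripper_width: 0.0166
finger_force: 58.4
```

```bash
python3 -m crank '[{"ax":0,"ay":0,"az":0,"x":0,"y":0,"z":0.01,"grip":1},{"ax":0,"ay":0,"az":0,"x":0,"y":0,"z":0.02,"grip":1},{"ax":0,"ay":0,"az":0,"x":0,"y":0,"z":0.025,"grip":1},{"ax":0,"ay":0,"az":0,"x":0,"y":0,"z":0.025,"grip":1},{"ax":0,"ay":0,"az":0,"x":0,"y":0,"z":0.02,"grip":1},{"ax":0,"ay":0,"az":0,"x":0,"y":0,"z":0.02,"grip":1},{"ax":0,"ay":0,"az":0,"x":0,"y":0.01,"z":0,"grip":1},{"ax":0,"ay":0,"az":0,"x":0,"y":0.02,"z":0,"grip":1},{"ax":0,"ay":0,"az":0,"x":0.005,"y":0.02,"z":0,"grip":1},{"ax":0,"ay":0,"az":0,"x":0.01,"y":0.02,"z":0,"grip":1}]';python3 -m crank '[{"ax":0,"ay":0,"az":0,"x":0.01,"y":0.02,"z":0,"grip":1},{"ax":0,"ay":0,"az":0,"x":0.01,"y":0.02,"z":0,"grip":1},{"ax":0,"ay":0,"az":0,"x":0.01,"y":0.02,"z":0,"grip":1},{"ax":0,"ay":0,"az":0,"x":0.01,"y":0.02,"z":0,"grip":1},{"ax":0,"ay":0,"az":0,"x":0.01,"y":0.02,"z":0,"grip":1},{"ax":0,"ay":0,"az":0,"x":0.01,"y":0.02,"z":0,"grip":1},{"ax":0,"ay":0,"az":0,"x":0.01,"y":0.015,"z":0,"grip":1},{"ax":0,"ay":0,"az":0,"x":0,"y":0.005,"z":0,"grip":1},{"ax":0,"ay":0,"az":0,"x":0,"y":0,"z":0,"grip":1},{"ax":0,"ay":0,"az":0,"x":0,"y":0,"z":0,"grip":1}]'
python3 - <<'E'
from h import *
s=get("side");t=get("top");cv2.imwrite("pics/s1.png",s["img"]);cv2.imwrite("pics/t1.png",t["img"])
p=np.array(robot.get_state()["ee_pos"]);p[2]-=.0975;u=proj(s,p).round();v=proj(t,p).round();print(u,v)
def cr(c,x,y,w,h,W): 
    return cv2.resize(c["img"][int(y):int(y+h),int(x):int(x+w)],(W,600),interpolation=cv2.INTER_CUBIC)
cv2.imwrite("pics/c3.png",np.hstack([cr(s,240,150,80,120,400),cr(t,v[0]-60-20,v[1]-60,80,120,400)]))
E
```

```text
time_s: 3.63
ee_pos: [0.5176, -0.0413, 0.3628]
tool_rot: [0.977, 0.214, -0.003, -0.001]
force: [0.4, -0.2, -7.4]
gripper_width: 0.0161
finger_force: 59.2
time_s: 4.47
ee_pos: [0.5883, 0.0973, 0.3635]
tool_rot: [0.977, 0.215, -0.003, 0.0]
force: [-0.7, -0.0, -7.6]
gripper_width: 0.0163
finger_force: 59.2
[288. 192.] [286. 174.]
```

View pics/c3.png

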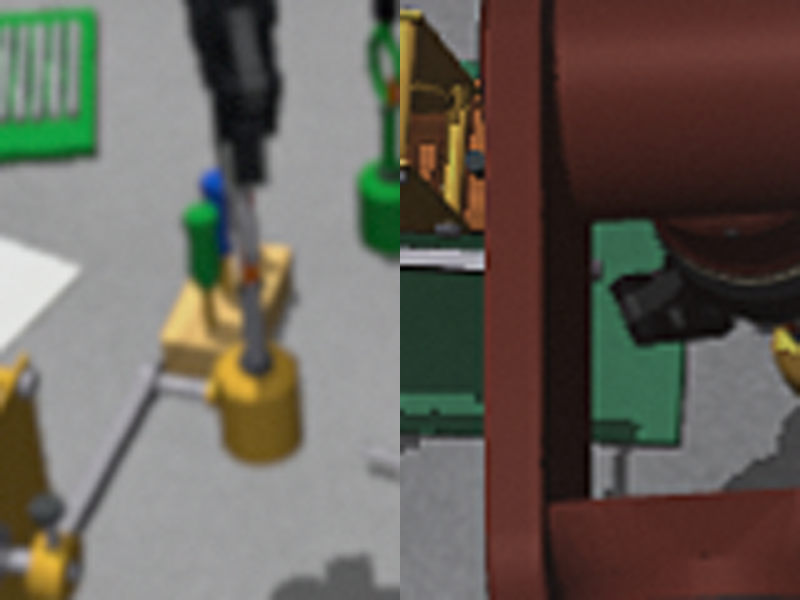

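```bash
python3 - <<'E'
from h import *
s=get("side");st=robot.get_state();p=np.array(st["ee_pos"]);kz=p[2]-.0575
for n,d in dict(knob=0,crown=-.04,latch=-.0635,stemtop=-.084,bodytop=-.138,bodyc=-.164,bodybot=-.19).items(): print(n,proj(s,(p[0],p[1],kz+d)).round(1))
h=cv2.cvtColor(s["img"],cv2.COLOR_BGR2HSV);m=cv2.inRange(h,(2,120,60),(13,255,255));m[:195]=0;m[212:]=0;m[:,:282]=0;m[:,300:]=0
q=np.argwhere(m)[:,::-1];print(q.tolist());o=q.mean(0)
for z in(kz-.0705,kz-.0635): print((onz(s,o,z)-p)[:2]*1000)
b=cv2.inRange(h,(14,130,60),(35,255,255));b[:,:285]=0;b[:215]=0;b[248:]=0;b[:,302:]=0
for y in range(218,244,2):
    x=np.flatnonzero(b[y]); print(y,x.min() if len(x) else 0,x.max() if len(x) else 0,end='; ')
g=cv2.cvtColor(s["img"],cv2.COLOR_BGR2GRAY);print()
for y in range(184,222,2): print(y,g[y,280:300])
print(st["joint_pos"],st["wrist_torque"])
E
```

```text
knob [286.6 178.3]
crown [287.7 191.7]
latch [288.4 199.3]
stemtop [288.9 205.7]
bodytop [290.2 222. ]
bodyc [290.8 229.4]
bodybot [291.4 236.6]
[[289, 202], [290, 202], [289, 203], [290, 203], [289, 204], [290, 204], [288, 205], [289, 205], [290, 205], [291, 205]]
[-4.39655854  7.77648756]
[-6.8536163  15.58302622]
218 285 294; 220 285 296; 222 285 298; 224 285 298; 226 285 298; 228 285 298; 230 285 298; 232 285 298; 234 285 298; 236 285 298; 238 285 298; 240 287 295; 242 0 0; 
184 [143 124 106  84  78  79  54  27  19  21  22  29  60 110 149 161 159 158
 157 156]
186 [101  77  72  77  84  85  67  51  48  53  66  82 101 127 151 159 158 157
 157 158]
188 [ 90  52  42  48  58  72  82  87  83  78  99 139 155 158 157 157 158 157
 156 156]
190 [108  81  59  45  48  64  83  98 102  89 101 140 158 159 158 157 158 157
 156 156]
192 [107 100  88  63  50  62  79  97 106 102 114 144 157 157 156 158 157 159
 156 155]
194 [ 81  75  62  49  45  62  79  90 102 104 108 132 152 158 159 156 159 155
 155 156]
196 [ 55  51  49  39  41  65  90  93  95  99 101 119 146 156 157 156 155 157
 157 156]
198 [ 5
[... 473 characters left out ...]
 77  94 142 171 142  89  64  69
  91 123]
210 [142  97 120 166 171 144 119  95  82  81  79  98 128 127  91  67  67  78
  95 119]
212 [143 100 106 155 190 195 174 138  99  81  80  85  90  79  68  67  75 103
 136 152]
214 [157 112  92 114 142 153 154 142 108  84  79  75  68  65  67  73  91 121
 150 158]
216 [176 137 110 108 112 114 116 111  91  82  82  75  68  70  74  86 113 147
 160 159]
218 [176 165 153 137 129 131 138 130 103  85  81  77  77  84  96 108 126 148
 158 159]
220 [107 110 123 139 160 169 162 133  93  80  81  78  67  68  81  99 107 115
 133 149]
[ 4.49649869e-02  1.15021867e-01  1.61465881e+00 -6.45537061e-04
  1.41342251e+00  1.18499333e+00] [-0.02136455  0.01943635 -0.03094347]
```

```bash
python3 -m crank '[{"ax":0,"ay":0,"az":-6,"x":0,"y":0.007,"z":0.001,"grip":1},{"ax":0,"ay":0,"az":-6,"x":0,"y":0.007,"z":0.001,"grip":1},{"ax":0,"ay":0,"az":-6,"x":0,"y":0.007,"z":0.001,"grip":1},{"ax":0,"ay":0,"az":-6,"x":0.001,"y":0.007,"z":0.001,"grip":1},{"ax":0,"ay":0,"az":0,"x":0,"y":0,"z":0,"grip":1},{"ax":0,"ay":0,"az":0,"x":0,"y":0,"z":0,"grip":1},{"ax":0,"ay":0,"az":0,"x":0,"y":0,"z":0,"grip":1}]'
python3 - <<'E'
from h import *
s=get("side");t=get("top")
st=robot.get_state();p=np.array(st["ee_pos"]);kz=p[2]-.0575
for n,d in dict(knob=0,crown=-.04,latch=-.0635,stemtop=-.084,bodytop=-.138,bodyc=-.164,bodybot=-.19).items(): print(n,proj(s,(p[0],p[1],kz+d)).round(1))
a=cv2.resize(s["img"][170:245,255:315],(480,600),interpolation=cv2.INTER_CUBIC)
cv2.imwrite("pics/c4.png",a)
E
```

```text
time_s: 5.2
ee_pos: [0.5905, 0.1244, 0.3698]
tool_rot: [1.0, 0.007, -0.0, 0.0]
force: [-0.5, -0.8, -6.7]
gripper_width: 0.0163
finger_force: 59.2
knob [282.7 184. ]
crown [283.9 197.6]
latch [284.6 205.3]
stemtop [285.2 211.8]
bodytop [286.6 228.2]
bodyc [287.3 235.7]
bodybot [288. 243.]
```

View pics/c4.png

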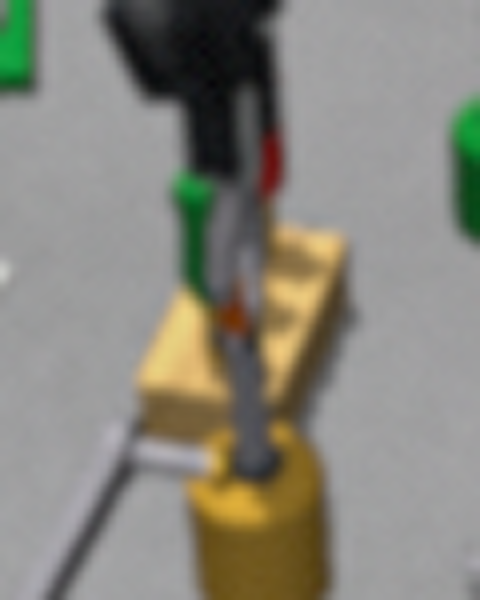

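```bash
python3 - <<'E'
from h import *
s=get("side");t=get("top")
t0=cv2.imread("pics/top0.png")
print("pin mid top",onz(t,(241.1,175),.2445),"root",onz(t,(241.3,169.5),.2445),"collar",onz(t,(240.8,181),.2445))
s0=cv2.imread("pics/side0.png")
g=cv2.cvtColor(t0,cv2.COLOR_BGR2GRAY)
for y in range(164,185): print(y,g[y,234:248])
h=cv2.cvtColor(s0,cv2.COLOR_BGR2HSV);m=cv2.inRange(h,(12,130,60),(35,255,255));m[:222]=0;m[236:]=0;m[:,:276]=0;m[:,290:]=0
q=np.argwhere(m)[:,::-1];print("side collar",q.mean(0),q.min(0),q.max(0))
h=cv2.cvtColor(t0,cv2.COLOR_BGR2HSV);m=cv2.inRange(h,(12,130,60),(35,255,255));m[:176]=0;m[188:]=0;m[:,:234]=0;m[:,248:]=0
r=np.argwhere(m)[:,::-1];print("top collar",r.mean(0),r.min(0),r.max(0))
print(cross(s,q.mean(0),t,r.mean(0)))
gs=cv2.cvtColor(s0,cv2.COLOR_BGR2GRAY)
for y in range(218,234): print(y,gs[y,266:288])
E
```

```text
pin mid top [0.59257244 0.19418501 0.2445    ] root [0.60441756 0.19391823 0.2445    ] collar [0.5796953  0.19465288 0.2445    ]
164 [66 63 55 53 44 42 50 69 66 63 61 77 77 76]
165 [155 148 123 117  95  88 104 119 109  92  72  75  74  76]
166 [143 146 147 141 115 105 125 138 125 106  87  68  63  77]
167 [143 143 149 145 121 105 130 140 124 101  81  60  58  79]
168 [ 84 101 137 137 100  85 105 106  96  89  71  49  56  79]
169 [21 20 18 19 16 33 59 60 43 30 31 33 56 80]
170 [ 32  32  31  32  27  55 117 139 102  65  54  57  68  78]
171 [ 33  34  34  33  28  67 131 137  93  70  80  80  78  77]
172 [ 38  35  35  33  27  63 128 136  85  65  77  77  75  75]
173 [ 38  39  37  29  23  62 130 138  82  61  77  75  77  77]
174 [ 43  46  46  45  35  63 133 141  78  57  76  76  77  75]
175 [ 43  44  44  43  35  68 137 143  74  56  77  75  76  77]
176 [ 43  41  43  44  36  70 136 140  72  59  78  79  77  75]
177 [ 44  43  44  41  39  70 135 137  74  57  80  78  78  77]
178 [ 42  44  43  41  35  71 133 132  70  57  80  78  78  78]
179 [ 44  44  43  42  44  79 131 126  73  64  77  78  78  79]
180 [ 4
[... 1268 characters left out ...]
7 144 146 146 113
  89  87  91  93]
227 [154 157 152 126  93 100 126 139 146 152 153 156 157 161 166 168 152 111
  91 101 101  95]
228 [155 156 143 102  69  80 108 119 123 125 125 128 132 140 150 155 136 107
 113 128 127 113]
229 [157 150 125  82  62  93 125 135 134 132 125 123 121 122 127 126 111 103
 129 146 146 137]
230 [156 140 102  70  84 120 144 151 149 148 144 141 135 134 129 114  98 107
 136 150 150 149]
231 [152 120  79  78 115 142 152 155 152 152 152 149 148 147 141 127 116 126
 143 150 151 148]
232 [141  98  72  97 134 153 154 154 154 153 152 151 151 151 148 141 140 144
 150 149 149 150]
233 [122  77  78 117 145 154 154 152 153 152 150 152 151 153 152 152 151 152
 152 150 152 151]
```

```bash
python3 - <<'E'
from h import *
s=get("side");t=get("top")
print(cross(s,(276.7,227),t,(240.8,174.7)),cross(s,(282,227.7),t,(240.6,180.8)))
for z in(.24,.2445,.249): print(proj(s,(.593,.194,z)),proj(t,(.593,.194,z)))
E
```

```text
(array([0.59184762, 0.19461044, 0.24432219]), np.float64(0.0028026995041407245)) (array([0.57908026, 0.19489106, 0.24457244]), np.float64(0.002060530763920026))
[275.81699634 228.03026502] [241.55033542 175.1911255 ]
[275.65430391 226.58139963] [241.18973342 174.80023898]
[275.4906532  225.12387973] [240.8260133 174.4059603]
```

```bash
python3 -m crank '[{"ax":0,"ay":0,"az":-3,"x":0.001,"y":0.01,"z":-0.001,"grip":1},{"ax":0,"ay":0,"az":-3,"x":0.001,"y":0.01,"z":-0.001,"grip":1},{"ax":0,"ay":0,"az":0,"x":0,"y":0.01,"z":0,"grip":1},{"ax":0,"ay":0,"az":0,"x":0,"y":0.006,"z":0,"grip":1},{"ax":0,"ay":0,"az":0,"x":0,"y":0,"z":0,"grip":1},{"ax":0,"ay":0,"az":0,"x":0,"y":0,"z":0,"grip":1},{"ax":0,"ay":0,"az":0,"x":0,"y":0,"z":0,"grip":1}]'
python3 - <<'E'
from h import *
s=get("side")
st=robot.get_state();p=np.array(st["ee_pos"]);kz=p[2]-.0575
for n,d in dict(crown=-.04,latch=-.0635,bodyc=-.164).items(): print(n,proj(s,(p[0],p[1],kz+d)).round(1))
cv2.imwrite("pics/c5.png",cv2.resize(s["img"][180:255,250:310],(480,600),interpolation=cv2.INTER_CUBIC))
E
```

```text
time_s: 6.08
ee_pos: [0.5927, 0.161, 0.3679]
tool_rot: [0.999, -0.046, 0.0, 0.0]
force: [0.5, 0.7, -6.2]
gripper_width: 0.0162
finger_force: 59.2
crown [278.9 208.3]
latch [279.6 216. ]
bodyc [282.7 246.4]
```

View pics/c5.png

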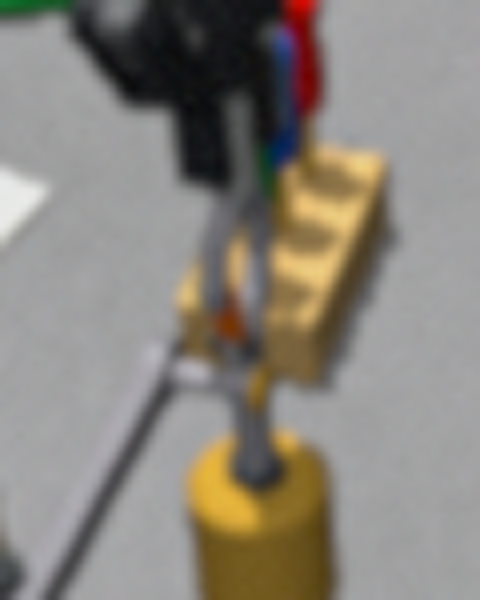

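```bash
python3 -m crank '[{"ax":0,"ay":0,"az":0,"x":-0.001,"y":0.004,"z":0,"grip":1},{"ax":0,"ay":0,"az":0,"x":0,"y":0.004,"z":0,"grip":1},{"ax":0,"ay":0,"az":0,"x":0,"y":0.002,"z":0,"grip":1},{"ax":0,"ay":0,"az":0,"x":0,"y":0,"z":0,"grip":1},{"ax":0,"ay":0,"az":0,"x":0,"y":0,"z":0,"grip":1}]'; python3 -m crank '[{"ax":0,"ay":0,"az":0,"x":0,"y":0.003,"z":0,"grip":1},{"ax":0,"ay":0,"az":0,"x":0,"y":0.003,"z":0,"grip":1},{"ax":0,"ay":0,"az":0,"x":0,"y":0.003,"z":0,"grip":1},{"ax":0,"ay":0,"az":0,"x":0,"y":0,"z":0,"grip":1},{"ax":0,"ay":0,"az":0,"x":0,"y":0,"z":0,"grip":1}]'
```

```text
time_s: 6.55
ee_pos: [0.5917, 0.1714, 0.3679]
tool_rot: [0.999, -0.046, 0.0, 0.0]
force: [1.0, -0.2, -6.5]
gripper_width: 0.0164
finger_force: 59.2
time_s: 6.97
ee_pos: [0.5917, 0.1802, 0.368]
tool_rot: [0.999, -0.046, 0.0, 0.0]
force: [-0.7, -1.5, -6.6]
gripper_width: 0.0163
finger_force: 59.1
```

Contact at y≈0.18, as expected for the latch. I'll keep pushing gently.

```bash
python3 -m crank '[{"ax":0,"ay":0,"az":0,"x":0,"y":0.003,"z":0,"grip":1},{"ax":0,"ay":0,"az":0,"x":0,"y":0.003,"z":0,"grip":1},{"ax":0,"ay":0,"az":0,"x":0,"y":0,"z":0,"grip":1},{"ax":0,"ay":0,"az":0,"x":0,"y":0,"z":0,"grip":1}]'; python3 -m crank '[{"ax":0,"ay":0,"az":0,"x":0,"y":0.003,"z":0,"grip":1},{"ax":0,"ay":0,"az":0,"x":0,"y":0.003,"z":0,"grip":1},{"ax":0,"ay":0,"az":0,"x":0,"y":0.002,"z":0,"grip":1},{"ax":0,"ay":0,"az":0,"x":0,"y":0,"z":0,"grip":1},{"ax":0,"ay":0,"az":0,"x":0,"y":0,"z":0,"grip":1}]'
python3 - <<'E'
from h import *
s=get("side")
cv2.imwrite("pics/c6.png",cv2.resize(s["img"][185:260,245:305],(480,600),interpolation=cv2.INTER_CUBIC))
E
```

```text
time_s: 7.3
ee_pos: [0.5917, 0.1861, 0.3677]
tool_rot: [0.999, -0.046, -0.0, 0.0]
force: [-0.1, -1.7, -7.3]
gripper_width: 0.0166
finger_force: 59.0
time_s: 7.72
ee_pos: [0.5914, 0.1948, 0.3672]
tool_rot: [0.999, -0.046, -0.001, -0.0]
force: [0.5, -0.2, -9.0]
gripper_width: 0.0166
finger_force: 58.8
```

View pics/c6.png

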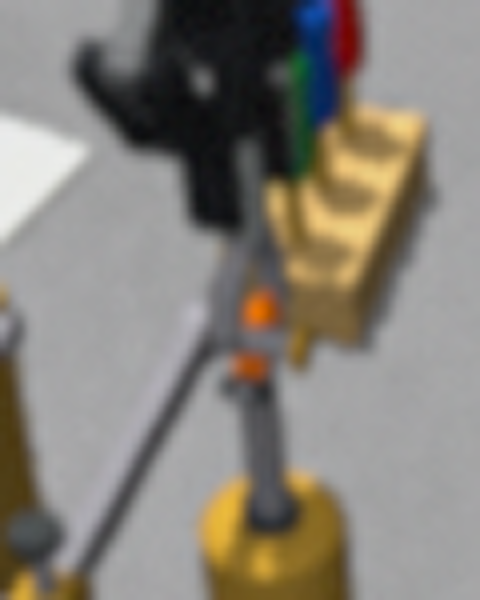

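```bash
python3 -m crank '[{"ax":0,"ay":0,"az":0,"x":0,"y":0,"z":-0.003,"grip":1},{"ax":0,"ay":0,"az":0,"x":0,"y":0,"z":-0.003,"grip":1},{"ax":0,"ay":0,"az":0,"x":0,"y":0,"z":-0.003,"grip":1},{"ax":0,"ay":0,"az":0,"x":0,"y":0,"z":0,"grip":1},{"ax":0,"ay":0,"az":0,"x":0,"y":0,"z":0,"grip":1}]'; python3 -m crank '[{"ax":0,"ay":0,"az":0,"x":0,"y":0,"z":-0.003,"grip":1},{"ax":0,"ay":0,"az":0,"x":0,"y":0,"z":-0.003,"grip":1},{"ax":0,"ay":0,"az":0,"x":0,"y":0,"z":-0.003,"grip":1},{"ax":0,"ay":0,"az":0,"x":0,"y":0,"z":0,"grip":1},{"ax":0,"ay":0,"az":0,"x":0,"y":0,"z":0,"grip":1}]'
```

```text
time_s: 8.18
ee_pos: [0.5915, 0.1945, 0.3584]
tool_rot: [0.999, -0.046, -0.0, -0.0]
force: [-0.4, -1.3, -8.5]
gripper_width: 0.0163
finger_force: 58.9
time_s: 8.6
ee_pos: [0.5913, 0.1945, 0.3488]
tool_rot: [0.999, -0.046, -0.001, -0.0]
force: [-0.1, -0.5, -10.4]
gripper_width: 0.0168
finger_force: 58.8
```

```bash
python3 -m crank '[{"ax":0,"ay":0,"az":0,"x":0,"y":0,"z":-0.002,"grip":1},{"ax":0,"ay":0,"az":0,"x":0,"y":0,"z":-0.001,"grip":1},{"ax":0,"ay":0,"az":0,"x":0,"y":0,"z":0,"grip":1},{"ax":0,"ay":0,"az":0,"x":0,"y":0,"z":0,"grip":1}]'; python3 -m crank '[{"ax":0,"ay":0,"az":0,"x":0,"y":0,"z":-0.002,"grip":1},{"ax":0,"ay":0,"az":0,"x":0,"y":0,"z":0,"grip":1},{"ax":0,"ay":0,"az":0,"x":0,"y":0,"z":0,"grip":1}]'
```

```text
time_s: 8.93
ee_pos: [0.5918, 0.1945, 0.3473]
tool_rot: [0.999, -0.046, 0.0, -0.0]
force: [0.4, -0.6, -6.2]
gripper_width: 0.0164
finger_force: 59.0
time_s: 9.18
ee_pos: [0.5916, 0.1943, 0.3449]
tool_rot: [0.999, -0.046, -0.0, -0.0]
force: [0.6, -0.1, -6.8]
gripper_width: 0.0167
finger_force: 59.1
```

```bash
python3 -m crank '[{"ax":0,"ay":0,"az":0,"x":0,"y":0,"z":-0.001,"grip":1},{"ax":0,"ay":0,"az":0,"x":0,"y":0,"z":-0.001,"grip":1},{"ax":0,"ay":0,"az":0,"x":0,"y":0,"z":0,"grip":1},{"ax":0,"ay":0,"az":0,"x":0,"y":0,"z":0,"grip":1}]'; python3 -m crank '[{"ax":0,"ay":0,"az":0,"x":0,"y":0,"z":-0.001,"grip":1},{"ax":0,"ay":0,"az":0,"x":0,"y":0,"z":0,"grip":1},{"ax":0,"ay":0,"az":0,"x":0,"y":0,"z":0,"grip":1}]'
```

```text
time_s: 9.52
ee_pos: [0.5916, 0.1943, 0.3427]
tool_rot: [0.999, -0.046, -0.0, 0.0]
force: [0.5, 0.4, -5.6]
gripper_width: 0.0168
finger_force: 59.1
time_s: 9.77
ee_pos: [0.5917, 0.1943, 0.3418]
tool_rot: [0.999, -0.046, -0.0, -0.0]
force: [-0.1, 0.6, -7.2]
gripper_width: 0.0166
finger_force: 59.1
```

```bash
python3 -m crank '[{"ax":0,"ay":0,"az":0,"x":0,"y":0,"z":-0.001,"grip":1},{"ax":0,"ay":0,"az":0,"x":0,"y":0,"z":0,"grip":1},{"ax":0,"ay":0,"az":0,"x":0,"y":0,"z":0,"grip":1}]'; python3 -m crank '[{"ax":0,"ay":0,"az":0,"x":0,"y":0,"z":-0.001,"grip":1},{"ax":0,"ay":0,"az":0,"x":0,"y":0,"z":0,"grip":1},{"ax":0,"ay":0,"az":0,"x":0,"y":0,"z":0,"grip":1}]'
```

```text
time_s: 10.02
ee_pos: [0.5918, 0.1943, 0.3415]
tool_rot: [0.999, -0.046, 0.0, -0.0]
force: [-0.6, -0.4, -4.5]
gripper_width: 0.0163
finger_force: 59.4
time_s: 10.27
ee_pos: [0.5919, 0.1943, 0.3412]
tool_rot: [0.999, -0.046, 0.001, -0.0]
force: [-2.1, -1.3, -0.3]
gripper_width: 0.0163
finger_force: 59.8
```

```bash
python3 -m crank '[{"ax":0,"ay":0,"az":0,"x":0,"y":0,"z":0,"grip":0.75},{"ax":0,"ay":0,"az":0,"x":0,"y":0,"z":0,"grip":0.65},{"ax":0,"ay":0,"az":0,"x":0,"y":0,"z":0,"grip":0.5},{"ax":0,"ay":0,"az":0,"x":0,"y":0,"z":0,"grip":0.4},{"ax":0,"ay":0,"az":0,"x":0,"y":0,"z":0,"grip":0.4},{"ax":0,"ay":0,"az":0,"x":0,"y":0,"z":0,"grip":0.4}]'; python3 - <<'E'
from h import *
s=get("side")
cv2.imwrite("pics/c7.png",cv2.resize(s["img"][185:265,240:304],(480,600),interpolation=cv2.INTER_CUBIC))
E
```

```text
time_s: 10.77
ee_pos: [0.5918, 0.1943, 0.3401]
tool_rot: [0.999, -0.046, 0.0, -0.0]
force: [-0.2, -0.4, -0.4]
gripper_width: 0.0514
finger_force: 0.0
```

View pics/c7.png

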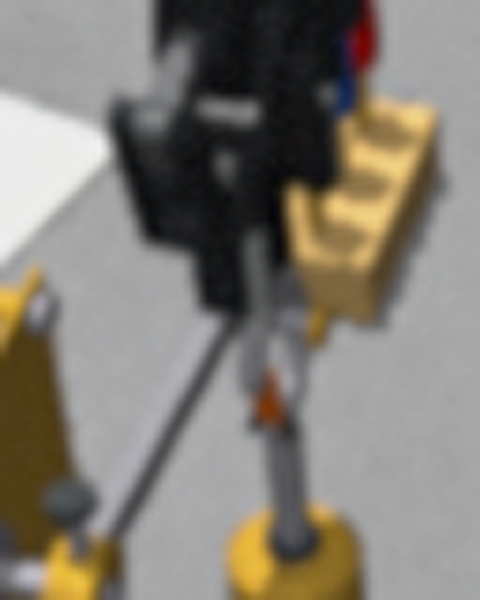

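The weight is hanging from the pin by its crown, with the orange latch shut below it at about side (275,238). I'm withdrawing straight up and giving it time to settle.

```bash
python3 -m crank '[{"ax":0,"ay":0,"az":0,"x":0,"y":0,"z":0.005,"grip":0.4},{"ax":0,"ay":0,"az":0,"x":0,"y":0,"z":0.01,"grip":0.4},{"ax":0,"ay":0,"az":0,"x":0,"y":0,"z":0.015,"grip":0.4},{"ax":0,"ay":0,"az":0,"x":0,"y":0,"z":0.02,"grip":0.4},{"ax":0,"ay":0,"az":0,"x":0,"y":0,"z":0.03,"grip":0.4},{"ax":0,"ay":0,"az":0,"x":0,"y":0,"z":0.03,"grip":0.4},{"ax":0,"ay":0,"az":0,"x":0,"y":0,"z":0.03,"grip":0.4},{"ax":0,"ay":0,"az":0,"x":0,"y":0,"z":0,"grip":0.4},{"ax":0,"ay":0,"az":0,"x":0,"y":0,"z":0,"grip":0.4},{"ax":0,"ay":0,"az":0,"x":0,"y":0,"z":0,"grip":0.4}]'; python3 -m crank '[{"ax":0,"ay":0,"az":0,"x":0,"y":0,"z":0,"grip":0.4},{"ax":0,"ay":0,"az":0,"x":0,"y":0,"z":0,"grip":0.4},{"ax":0,"ay":0,"az":0,"x":0,"y":0,"z":0,"grip":0.4},{"ax":0,"ay":0,"az":0,"x":0,"y":0,"z":0,"grip":0.4},{"ax":0,"ay":0,"az":0,"x":0,"y":0,"z":0,"grip":0.4},{"ax":0,"ay":0,"az":0,"x":0,"y":0,"z":0,"grip":0.4},{"ax":0,"ay":0,"az":0,"x":0,"y":0,"z":0,"grip":0.4},{"ax":0,"ay":0,"az":0,"x":0,"y":0,"z":0,"grip":0.4},{"ax":0,"ay":0,"az":0,"x":0,"y":0,"z":0,"grip":0.4},{"ax":0,"ay":0,"az":0,"x":0,"y":0,"z":0,"grip":0.4}]' >/dev/null
python3 - <<'E'
from h import *
a=get("side")["img"]
for i in range(5): b=get("side")["img"]
print("motion",cv2.absdiff(a,b)[190:270,245:300].max())
cv2.imwrite("pics/c8.png",cv2.resize(b[185:265,240:304],(480,600),interpolation=cv2.INTER_CUBIC))
E
```

```text
time_s: 11.65
ee_pos: [0.5916, 0.1942, 0.4803]
tool_rot: [0.999, -0.046, 0.0, -0.0]
force: [-0.2, -0.9, -0.3]
gripper_width: 0.0514
finger_force: 0.0
motion 13
```

View pics/c8.png

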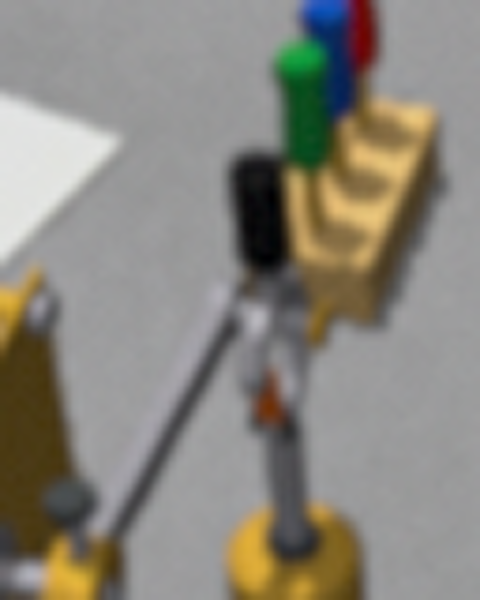

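```bash
python3 -c "
from station import ticket;print(ticket.sign_off())"
```

```text
the job is handed in; nothing more can be done
None
```

I hung the brass weight on the lever's pin by the crown of its hook, with the latch shut behind the pin. I then let go and handed the job in; the last picture showed it upright and still, but no pass or fail verdict came back.

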